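# Eject the lock pin from its holder and pin the swing arm

## Robot

A 7-joint arm with a two-finger parallel gripper is mounted at the origin on the work surface. World frame = base frame: x ahead of the robot, y to its left, z up, the work surface at z = 0. Lengths are in m, angles in rad, forces in N, time in s.
With the tool pointing down it reaches from about 0.35 to 0.775 m from the base axis. Payload 3.1 kg.
Tool frame: the origin (TCP) lies midway between the tips of the shut fingers; the grasp point (between the pads) lies 19 mm behind it; z points along the fingers, y is the line along which they close (so a half turn about z gives the same grasp; the last joint's range is limited). The gripper opens to 85 mm and grips with 20 to 120 N. Pads are 22 mm wide; open, the fingers measure 114 mm over their backs; the gripper's body (76 mm by 85 mm) begins 54 mm behind the grasp point. The pads swing forward as they close: fully open they stand 13 mm farther back than shut.
Start: joints at [1.263, 0.311, 0.014, 1.512, -0.004, 1.319, -0.027], TCP at [0.145, -0.531, 0.231] pointing down, gripper open.
Joint ranges: [-2.7, 2.7], [-0.3, 1.91], [-1.27, 1.3], [0.12, 2.57], [-1.44, 4.58], [0.2, 2.03], [-3.05, 3.05]. Speed limits (rad/s): [2.79, 2.79, 3.14, 3.14, 3.14, 3.14, 3.14].

## Interface

Orientations are given as a rotation vector (axis times angle).
In Python, from plant import ctrl gives the robot as it stands. The module is installed in compiled form; this text tells all that it offers.
- The arm moves only by the tool step_arm, never from a script. Its argument "deltas" is text: rows parted by semicolons, each of 5 numbers parted by spaces: the gripper command: -1 is shut, 1 is fully open, values between are in proportion, then the shift along the tool's x, y, z in cm, then the turn about the tool's z in degrees. In form: claw tx ty tz roll; .... A call has exactly 10 rows; each row is the pose to reach, as a shift and turn from the pose commanded when the call began, along the tool's axes at that moment; what a row does not reach only later rows make up. A row lasts 1/12 s, in which the tool goes at most 41.7 mm and 7.16 degrees, less where a joint would pass 70% of its speed; a pose out of reach is approached as far as the arm can. A call with a gripper value outside its range is refused whole. The fingers move at their own pace and stop on an object; "force" is the grip in N (left out, the last holds). Time passes only in rows, so rows that repeat a pose let the fingers close, or fill a call up. It gives the time, the measured TCP pose, the force, the opening and the grip force at its end, in the units of the state.
- ctrl.get_obs(): the state, without advancing time (a new reading comes with each control period).
- ctrl.snapshot(name): name is "scene" or "top" or "wrist"; returns a dict with "img" (384x512x3 uint8, blue, green, red), "fx", "fy", "cx", "cy" (pixels), "k1" (the pictures are not rectified: a ray, as slopes to the right and down, at radius r is drawn at 1 + k1 r^2 times it, then the intrinsics apply), "rvec" (rotation vector, rad) and "tvec" (3), from world to camera coordinates, as OpenCV has them; the wrist camera has in their place "tool_from_camera" (4x4, takes a point from camera to tool coordinates, whose origin is the TCP and whose axes are the flange's). Camera axes: x right, y down, z forward; pixel columns grow to the right and rows downward; lengths in m; the calibration is good to about 2 mm. A picture is of the moment at which its call begins: read the wrist's pose just before it. There is no depth.
- ctrl.finish_job(): hands the job in; it is judged then, once.
The state is a dict: "clock": time; "qpos": joint angles; "qd": joint speeds; "joint_efforts": joint torques, N m; "tool_pos": TCP position; "eef_rot": TCP orientation; "force": force on the tool from outside, world axes, zero at the start; "wrist_torque": the same for the moment, N m; "opening": finger opening in m; "grip_force": force on a finger pad.
Only numpy, scipy, OpenCV 4.12 (cv2) and the standard library are available. Lean on these libraries where they do the work, as an engineer would, in place of code of your own. Each camera call takes 0.05 s, during which the arm holds its last target. There are 200 camera calls.

## Task

Hook the thumb paddle of the spring ejector, push it all the way towards the holder's mouth so that the lock pin is pushed out, and let the paddle spring back. Then take the pin by its square handle, draw it out of the holder and push it fully home through the near ear, the swing arm's end and the far ear of the clevis, handle against the near ear, and let go of it. Leave everything else on the table where it is.

Things in the scene. Friction and masses are not known exactly. Their poses are not given: they have to be found in the camera images.
- holder: Fixed grey channel block, local x -80 to +60 mm, 45 wide, top at z 69, on a base plate (x -80..90, y +-125, 10 thick). Origin on the table; +x points away from its open mouth, which faces the robot side. Channel 27 mm square, floor z 36, covered but for an 11 mm slot. A sill 14 wide, top z 36, runs in front of the mouth, x -80 to -129, and carries the ejected handle.
- light_bar (a point): Centre of the light bar fixed across the holder, at holder x 61, z 142.5 mm: 50 (x) x 240 (y) x 9 mm, on two 16 mm posts at x 58, y +-108. It overhangs the paddle: an upright tool cannot get behind the paddle, one leaning 28 to 42 degrees (tips away from the robot, gripper body back over the mouth) can.
- ejector (a joint): Travel of the ejector slide in m: 0 at rest, 0.052 fully pressed, moving along the holder's -x (to the mouth). Spring about 4 N at rest, 10 N at the end; springs back when let go. Its foot pushes the pin out by its nose; the pin stays out.
- tab (a point): Middle of the ejector's thumb paddle, a steel plate 40 mm wide (y), 28 long, 6 thick, rising from the slot in the holder's top (z 69) and leaning 40 degrees from upright towards the mouth; top edge at z 92. Moves with the slide; at rest at holder x 27, z 80 mm. Push on its rear (+x) face, under the light bar.
- pin: Loose lock pin, 110 mm long, 0.15 kg. Origin on its axis at the shoulder. Handle: x -45 to 0, black, 24 x 24 mm. Shaft: x 0 to 65, round, 14 mm thick, last 10 mm tapering to 6. At the start in the holder's channel, its x along the holder's x, z 48 mm, handle end 4 mm inside the mouth; ejected, the whole handle lies on the sill in front of the mouth.
- mouth (a point): Centre of the holder's mouth, on the stored pin's axis (z 48 mm), axes as the holder's.
- clevis_hole (a point): Centre of the hole in the near face of the fixed clevis, 70 mm above the table; the pin goes in along its +x (level, away from the robot), z up. Steel ears with 16.5 mm holes, 50 mm wide, tops at 95 mm: near ear x 0 to 10, far ear x 28 to 38 mm. Base plate x -35 to 225, y -25 to 45, 10 mm thick.
- swing_bar (a point): Point on the axis of the swing arm's bar as fixed to the clevis's axes (clevis x 80, y 31, hole height). The bar, 12 mm thick, z 55 to 85, runs from a 32 mm post (160 mm high, clevis x 195, y 20) to a tongue between the ears (x 14 to 24) with a 17 mm hole. It swings loosely: its hole may be 2.6 mm left or right of the ears' holes and must be felt for and pushed into line by the pin's tapered nose.
- brush: Bystander: hand brush 180 mm long lying along the table; leave it alone. Origin at the centre of its underside.
- scale_bar: Bystander: black and white photo scale bar 120 x 24 x 8 mm; leave it alone. Origin at the centre of its underside.
- bottle: Bystander: clear water bottle 270 mm tall, 80 mm in diameter; leave it alone. Origin at the centre of its underside.
- jar: Bystander: glass jar 85 mm tall, 68 mm in diameter; leave it alone. Origin at the centre of its underside.
- marker: Bystander: black marker pen 130 mm long, 14 mm thick; leave it alone. Origin at the centre of its underside.

How it is judged:
By the outcome, as a careful person would: the job done as asked, in the order asked, and still so for the second after the job is handed in, with the robot touching nothing.
It also fails if it takes over 72 s, if anything falls off the work surface, if the arm or the gripper's body presses on something with over 40 N, if the wrist force passes 120 N, or if a joint passes its speed limit or range.

## Working session

There is one attempt and no reset: what is moved stays moved. The work goes in short steps, Python scripts to look and compute and a tool call to move; the robot and the scene stay as the last step left them, time stands still between calls to the robot, and variables do not carry over. Pictures are saved under pics/ and viewed, at most 10 in all, crops included, and the job is handed in when it is done.

Besides the shell and the picture viewer there is one more tool, called after "Emit:" by a JSON object that holds its "name" and its "arguments". step_arm: Moves the arm, as the interface text tells. Its arguments: {"type":"object","properties":{"deltas":{"type":"string"},"force":{"type":"number"}},"required":["deltas"]}

```bash
mkdir -p pics; ls
cat > h.py <<'E'
import numpy as np, cv2, pickle
from plant import ctrl
from scipy.spatial.transform import Rotation as R
def snap(name, fn=None):
    o=ctrl.get_obs(); s=ctrl.snapshot(name)
    if name=="wrist":
        T=np.eye(4);T[:3,:3]=R.from_rotvec(o["eef_rot"]).as_matrix();T[:3,3]=o["tool_pos"]
        W=T@np.array(s["tool_from_camera"])
    else:
        W=np.eye(4);Rm=cv2.Rodrigues(np.array(s["rvec"],float))[0];W[:3,:3]=Rm.T;W[:3,3]=-Rm.T@np.array(s["tvec"],float).ravel()
    d=dict(img=s["img"],K=(s["fx"],s["fy"],s["cx"],s["cy"]),k1=s["k1"],W=W)
    if fn: cv2.imwrite(f"pics/{fn}.png",d["img"]); pickle.dump(d,open(f"pics/{fn}.pkl","wb"))
    return d
def load(fn): return pickle.load(open(f"pics/{fn}.pkl","rb"))
def ray(d,u,v):
    fx,fy,cx,cy=d["K"]; p=np.array([(u-cx)/fx,(v-cy)/fy]); q=p.copy()
    for _ in range(20): q=p/(1+d["k1"]*(q@q))
    r=d["W"][:3,:3]@np.array([q[0],q[1],1]); return d["W"][:3,3],r/np.linalg.norm(r)
def atz(d,u,v,z):
    o,r=ray(d,u,v); return o+r*(z-o[2])/r[2]
def tri(obs):
    A=np.zeros((3,3));b=np.zeros(3)
    for d,u,v in obs:
        o,r=ray(d,u,v);P=np.eye(3)-np.outer(r,r);A+=P;b+=P@o
    x=np.linalg.solve(A,b)
    return x
def proj(d,X):
    c=np.linalg.inv(d["W"])@np.append(X,1); q=c[:2]/c[2]; q=q*(1+d["k1"]*(q@q)); fx,fy,cx,cy=d["K"]
    return np.array([q[0]*fx+cx,q[1]*fy+cy])
def big(d,fn,x0,y0,x1,y1,s):
    im=cv2.resize(d["img"][y0:y1,x0:x1],None,fx=s,fy=s,interpolation=cv2.INTER_CUBIC); cv2.imwrite(f"pics/{fn}.png",im)
E
python3 - <<'E'
from h import *
a=snap("scene","s0");b=snap("top","t0")
for d in(a,b): print(d["K"],d["k1"],d["W"].round(3).tolist())
cv2.imwrite("pics/both.png",cv2.resize(np.vstack([a["img"],b["img"]]),None,fx=.78,fy=.78,interpolation=cv2.INTER_AREA))
o=ctrl.get_obs();print(o)
E
```

```text
pics
(485.06720749864473, 485.06720749864473, 264.9533870360172, 194.27999252309996) -0.134173185833411 [[-0.768, 0.421, -0.482, 1.251], [0.64, 0.496, -0.587, 0.827], [-0.008, -0.759, -0.651, 1.014], [0.0, 0.0, 0.0, 1.0]]
(412.758338694091, 412.758338694091, 245.30131482559125, 188.60616267332162) 0.05036437677816556 [[0.002, -0.99, 0.143, 0.389], [-1.0, -0.001, 0.007, -0.01], [-0.007, -0.143, -0.99, 1.355], [0.0, 0.0, 0.0, 1.0]]
{'clock': 0.1, 'qpos': array([ 1.26331247,  0.31164385,  0.01401096,  1.51289256, -0.00438186,
        1.31919506, -0.02714075]), 'qd': array([ 1.16708957e-03, -1.71011116e-03,  1.47868639e-03, -4.45679196e-03,
        1.30832997e-04, -9.48512622e-05,  5.36661873e-04]), 'joint_efforts': array([ 1.00479821e-03, -3.80854440e+01,  1.47066177e-01, -2.31242806e+01,
        1.24383147e-02,  8.08447134e-03,  7.58097030e-06]), 'tool_pos': array([ 0.14429363, -0.53006207,  0.23033243]), 'eef_rot': array([-3.11181320e+00, -4.16181685e-01,  6.11713880e-04]), 'force': array([ 0.51495941, -0.31009244,  0.13311993]), 'wrist_torque': array([-0.02927645, -0.05416945, -0.02223949]), 'grip_force': 0.0, 'opening': 0.08534958760007284}
```

View pics/both.png

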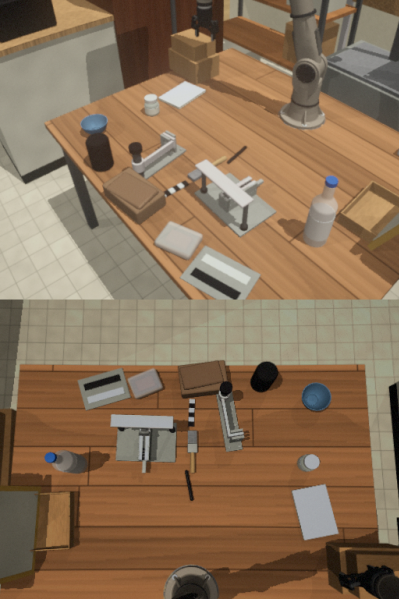

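The overview shows the holder with its light bar at about (187,180) in the top picture. The clevis is at about (295,150), with the brush and scale bar between them. I'll take enlarged crops next.

Run:
```python
from h import *
big(load("t0"),"t0b",145,95,330,233,4.3)
big(load("s0"),"s0b",160,165,360,310,4)
```

```text
(no output)
```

View pics/t0b.png

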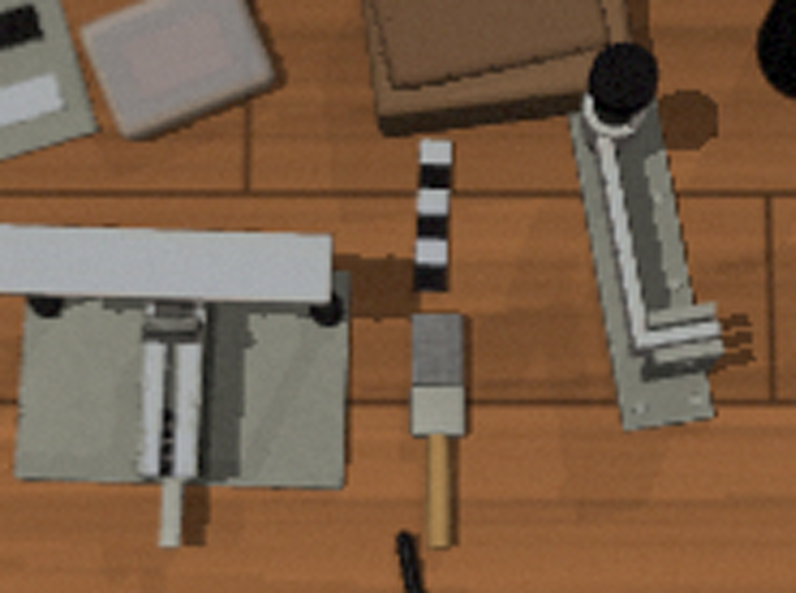

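View pics/s0b.png

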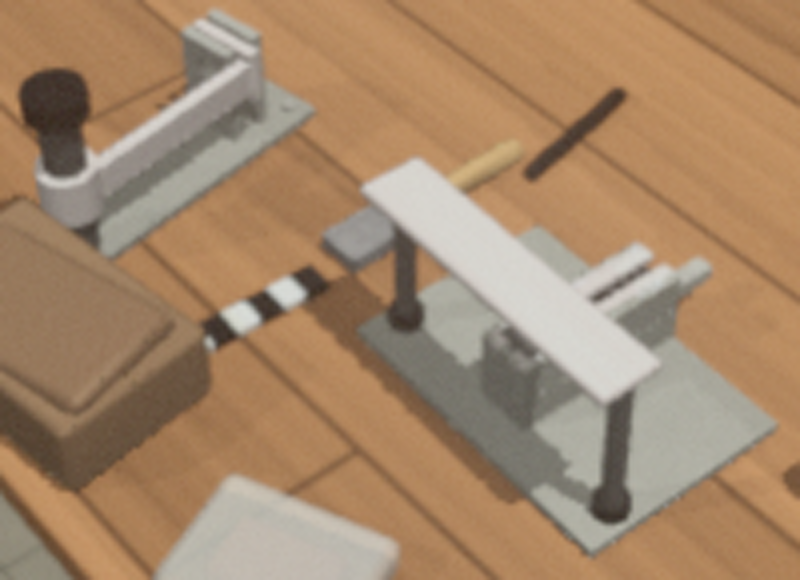

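The crops show the corners of the holder plate, sill, mouth top and light bar, and of the clevis plate, ears and post, in both views. I'll fit both poses to them.

```bash
cat > fit.py <<'E'
from h import *
from scipy.optimize import least_squares
def T(p): return lambda X:np.array([p[0]+np.cos(p[2])*X[0]-np.sin(p[2])*X[1],p[1]+np.sin(p[2])*X[0]+np.cos(p[2])*X[1],X[2]+p[3]])
t,s=load("t0"),load("s0")
tt=lambda u,v:(t,145+u/4.3,95+v/4.3); ss=lambda u,v:(s,160+u/4,165+v/4)
H=[(tt(15,480),(-80,125,10)),(tt(343,488),(-80,-125,10)),(tt(170,547),(-129,0,36)),(tt(140,474),(-80,22.5,69)),(tt(198,477),(-80,-22.5,69)),(tt(331,302),(36,-120,147)),(tt(331,236),(86,-120,147)),
(ss(775,426),(-80,125,10)),(ss(590,552),(90,125,10)),(ss(358,330),(90,-125,10)),(ss(540,228),(-80,-125,10)),(ss(418,157),(36,-120,147)),(ss(362,188),(86,-120,147)),(ss(658,362),(36,120,147)),(ss(607,404),(86,120,147))]
C=[(tt(625,430),(-35,45,10)),(tt(715,416),(-35,-25,10)),(tt(572,118),(225,45,10)),(ss(313,108),(-35,45,10)),(tt(720,345),(0,-25,95)),(tt(715,304),(38,-25,95)),(ss(215,9),(0,-25,95)),(ss(262,42),(0,25,95)),(ss(184,27),(38,-25,95)),(ss(105,257),(225,45,10))]
for L,x0 in((H,(.5,.15,0,0)),(C,(.55,-.15,0,0))):
    f=lambda p:np.concatenate([proj(d,T(p)(np.array(X)/1e3))-(u,v) for (d,u,v),X in L])
    r=least_squares(f,x0,loss="soft_l1"); print(r.x.round(4),np.degrees(r.x[2]).round(2)); print(f(r.x).reshape(-1,2).round(1).tolist())
E
python3 fit.py
```

```text
[ 0.6002  0.191  -0.0263 -0.007 ] -1.51
[[-0.2, 0.3], [-0.4, 0.5], [-0.1, 0.2], [-1.1, 0.7], [-0.3, 0.4], [-0.5, 0.8], [0.1, -0.1], [0.2, -0.5], [-0.1, 0.1], [-0.9, -0.2], [-1.2, -0.6], [-0.4, 0.2], [-1.2, 0.3], [1.0, 0.5], [-1.5, -0.1]]
[ 0.6018 -0.1866  0.1636 -0.0049] 9.37
[[-0.2, 1.0], [-0.2, 0.8], [-1.4, -1.8], [0.4, -0.6], [0.7, 2.6], [-0.4, 0.3], [-0.1, -0.2], [-0.5, -2.2], [-1.1, 1.0], [-8.2, 6.0]]
```

```bash
cat >> h.py <<'E'
def yaw(o=None):
    o=o or ctrl.get_obs(); M=R.from_rotvec(o["eef_rot"]).as_matrix(); return np.degrees(np.arctan2(M[1,0],M[0,0]))
def go(p,y):
    o=ctrl.get_obs(); M=R.from_rotvec(o["eef_rot"]).as_matrix()
    d=M.T@(np.array(p)-o["tool_pos"])*100; print("cm",d.round(2),"roll",round(-(y-yaw(o)),2))
def st():
    o=ctrl.get_obs(); M=R.from_rotvec(o["eef_rot"]).as_matrix()
    print("t",round(o["clock"],2),"p",o["tool_pos"].round(4),"yaw",yaw(o).round(2),"z",M[:,2].round(4),"F",o["force"].round(1),"Mt",o["wrist_torque"].round(2),"op",round(o["opening"],4),"g",round(o["grip_force"],1))
def loc(org,y,X):
    y=np.radians(y); return np.array([org[0]+np.cos(y)*X[0]-np.sin(y)*X[1],org[1]+np.sin(y)*X[0]+np.cos(y)*X[1],X[2]])
E
python3 - <<'E'
from h import *
st(); go((.43,-.25,.27),-1.5)
print(ctrl.snapshot("wrist")["tool_from_camera"])
E
```

```text
t 0.1 p [ 0.1443 -0.5301  0.2303] yaw 15.24 z [-7.e-04  2.e-03 -1.e+00] F [ 0.5 -0.3  0.1] Mt [-0.03 -0.05 -0.02] op 0.0853 g 0.0
cm [ 34.93 -19.52  -3.93] roll 16.74
[[ 4.95855298e-05 -9.50843240e-01 -3.09672618e-01  7.97423741e-02]
 [ 9.99999982e-01  1.04368095e-04 -1.60337613e-04  1.04117149e-04]
 [ 1.84775877e-04 -3.09672604e-01  9.50843228e-01 -1.42320609e-01]
 [ 0.00000000e+00  0.00000000e+00  0.00000000e+00  1.00000000e+00]]
```

Emit:
{"name": "step_arm", "arguments": {"deltas": "1 35 -19.5 -4 16.7;1 35 -19.5 -4 16.7;1 35 -19.5 -4 16.7;1 35 -19.5 -4 16.7;1 35 -19.5 -4 16.7;1 35 -19.5 -4 16.7;1 35 -19.5 -4 16.7;1 35 -19.5 -4 16.7;1 35 -19.5 -4 16.7;1 35 -19.5 -4 16.7"}}

```text
clock: 0.98
tool_pos: [0.433, -0.2472, 0.2715]
eef_rot: [-3.14, 0.035, -0.001]
force: [0.8, -0.8, 0.5]
opening: 0.0854
grip_force: 0.0
```

Run:
```python
from h import *
st(); go((.53,.19,.27),-1.5)
```

```text
t 0.98 p [ 0.433  -0.2472  0.2715] yaw -1.29 z [ 0.001   0.0011 -1.    ] F [ 0.8 -0.8  0.5] Mt [-0.   -0.02  0.04] op 0.0854 g 0.0
cm [  8.71 -43.92   0.21] roll 0.21
```

Emit:
{"name": "step_arm", "arguments": {"deltas": "1 9 -40 0 0.2;1 9 -44 0 0.2;1 9 -44 0 0.2;1 9 -44 0 0.2;1 9 -44 0 0.2;1 9 -44 0 0.2;1 9 -44 0 0.2;1 9 -44 0 0.2;1 9 -44 0 0.2;1 9 -44 0 0.2"}}

```text
clock: 1.82
tool_pos: [0.5249, 0.157, 0.2711]
eef_rot: [3.141, -0.047, -0.0]
force: [1.6, -0.7, -0.9]
opening: 0.0855
grip_force: 0.0
```

Run:
```python
from h import *
st(); d=snap("wrist","w1"); print(d["K"],d["k1"]); big(d,"w1b",0,0,512,384,1.56)
H=(.6002,.191)
for X in [(-129,0,36),(-80,22.5,69),(-80,-22.5,69),(17,20,92),(17,-20,92),(36,0,147)]: print(X,proj(d,loc(H,-1.5,np.array(X)/1e3)).round(1)*1.56)
```

```text
t 1.82 p [0.5249 0.157  0.2711] yaw -1.7 z [-3.e-04 -5.e-04 -1.e+00] F [ 1.6 -0.7 -0.9] Mt [ 0.02 -0.03  0.02] op 0.0855 g 0.0
(274.1794046423937, 274.1794046423937, 254.24017156167176, 190.3435981524822) -0.003857793959868575
(-129, 0, 36) [358.332 308.568]
(-80, 22.5, 69) [325.884 266.292]
(-80, -22.5, 69) [380.328 266.136]
(17, 20, 92) [316.836 140.556]
(17, -20, 92) [373.464 140.4  ]
(36, 0, 147) [332.748 101.4  ]
```

View pics/w1b.png

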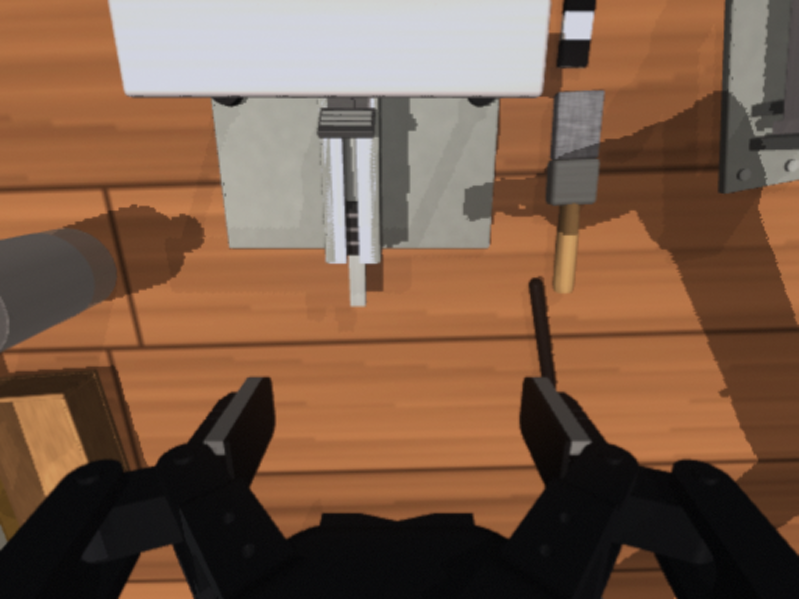

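The wrist view shows the paddle's top edge at (318–373, 137), the light bar's front edge at y=97, the mouth edge at y=263 and the sill end at (358,306). The holder therefore sits about 2 mm farther out than fitted. A tilt can't be commanded, so I'll hook the paddle by its two side edges from above, staying in front of the bar.

Run:
```python
from h import *
H=(.602,.191); st(); p=loc(H,-1.5,(.014,0,.17)); print(p); go(p,-1.5)
```

```text
t 1.87 p [0.524  0.1696 0.2707] yaw -0.86 z [-1.000e-04  1.150e-02 -9.999e-01] F [2.5 9.3 0.7] Mt [ 0.63 -0.19  0.07] op 0.0854 g 0.0
[0.6159952  0.19063352 0.17      ]
cm [ 9.17 -2.12 10.09] roll 0.64
```

Emit:
{"name": "step_arm", "arguments": {"deltas": "0.4 4 -0.6 0 0;0.4 8.3 -0.6 3 0;0.4 8.3 -0.6 6 0;0.4 8.3 -0.6 8 0;0.4 8.3 -0.6 10 0;0.4 8.3 -0.6 10 0;0.4 8.3 -0.6 10 0;0.4 8.3 -0.6 10 0;0.4 8.3 -0.6 10 0;0.4 8.3 -0.6 10 0"}}

```text
clock: 2.7
tool_pos: [0.6091, 0.1594, 0.1734]
eef_rot: [-3.14, 0.046, -0.006]
force: [0.5, 1.6, 0.6]
opening: 0.0597
grip_force: 0.0
```

Run:
```python
from h import *
st(); d=snap("wrist","w2"); big(d,"w2b",0,0,512,384,1.56)
H=(.602,.191); go(loc(H,-1.5,(.014,0,.08)),-1.5)
for X in [(-129,0,36),(-80,22.5,69),(-80,-22.5,69),(17,20,92),(17,-20,92),(36,0,147)]: print(X,proj(d,loc(H,-1.5,np.array(X)/1e3)).round(1)*1.56)
```

```text
t 2.7 p [0.6091 0.1594 0.1734] yaw -1.67 z [ 0.0036  0.001  -1.    ] F [0.5 1.6 0.6] Mt [ 0.06  0.02 -0.01] op 0.0597 g 0.0
cm [ 0.59 -3.15  9.32] roll -0.17
(-129, 0, 36) [356.928 451.152]
(-80, 22.5, 69) [316.68  421.668]
(-80, -22.5, 69) [383.916 421.512]
(17, 20, 92) [303.108 293.748]
(17, -20, 92) [375.96  293.592]
(36, 0, 147) [320.424 289.692]
```

View pics/w2b.png

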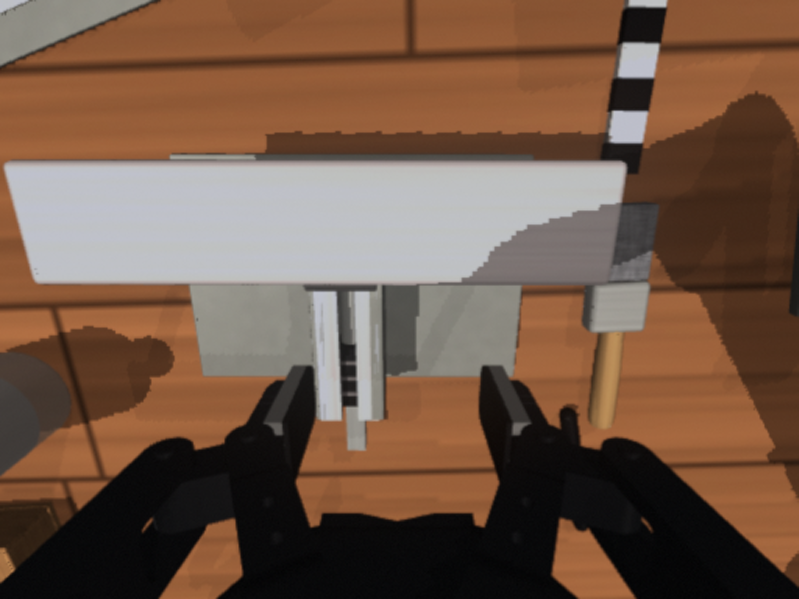

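The second wrist view shows the bar's front edge at y≈283, the paddle's top edge at (305–377, ~289), the mouth edge at y≈420 and the sill end at (356,450). I'll triangulate from the two wrist views.

Run:
```python
from h import *
a,b=load("w1"),load("w2"); k=1.56
def q(n,u1,v1,u2,v2):
    x=tri([(a,u1/k,v1/k),(b,u2/k,v2/k)]); print(n,x.round(4),(proj(a,x)*k-(u1,v1)).round(1))
q("bar fr right",544,97,611,283)
q("bar fr left",127,96,38,282)
q("mouthL",327,263,318,420); q("mouthR",380,263,384,419); q("sill",357.5,306,356,450); q("plate L",230,248,203,376); q("plateR",489,247,514,376)
st()
```

```text
bar fr right [0.6357 0.0678 0.1415] [ 0.3 -0.2]
bar fr left [0.6434 0.3096 0.1428] [-0.5 -0.3]
mouthL [0.5235 0.2146 0.0684] [-0.1 -0. ]
mouthR [0.5217 0.1707 0.0664] [ 0.1 -0. ]
sill [0.4737 0.1951 0.0355] [-0.1 -0. ]
plate L [0.527  0.3173 0.0086] [-0.5 -0.1]
plateR [0.5208 0.0685 0.0101] [ 0.2 -0. ]
t 2.75 p [0.6089 0.1593 0.1732] yaw -1.67 z [ 3.2e-03  7.0e-04 -1.0e+00] F [ 0.1 -0.2  0.2] Mt [-0.02  0.05 -0.01] op 0.06 g 0.0
```

Emit:
{"name": "step_arm", "arguments": {"deltas": "0.4 0.7 -3.1 0 0;0.4 0.7 -3.1 2 0;0.4 0.7 -3.1 4 0;0.4 0.7 -3.1 6 0;0.4 0.7 -3.1 7 0;0.4 0.7 -3.1 8 0;0.4 0.7 -3.1 8.5 0;0.4 0.7 -3.1 8.5 0;0.4 0.7 -3.1 8.5 0;0.4 0.7 -3.1 8.5 0"}}

```text
clock: 3.58
tool_pos: [0.6169, 0.1901, 0.0876]
eef_rot: [-3.14, 0.046, -0.004]
force: [-1.0, -0.1, 0.9]
opening: 0.0599
grip_force: 0.0
```

Run:
```python
from h import *
st(); d=snap("wrist","w3"); big(d,"w3b",100,130,400,354,2.6)
H=(.6027,.191); go(loc(H,-1.5,(.014,0,.08)),-1.5)
for X in [(17,20,92),(17,-20,92)]: print(X,(proj(d,loc(H,-1.5,np.array(X)/1e3))-(100,130))*2.6)
```

```text
t 3.58 p [0.6169 0.1901 0.0876] yaw -1.68 z [ 2.3e-03  9.0e-04 -1.0e+00] F [-1.  -0.1  0.9] Mt [ 0.02  0.05 -0.04] op 0.0599 g 0.0
cm [-0.02 -0.05  0.77] roll -0.17
(17, 20, 92) [306.64939517 297.05666466]
(17, -20, 92) [490.57592163 296.64468623]
```

View pics/w3b.png

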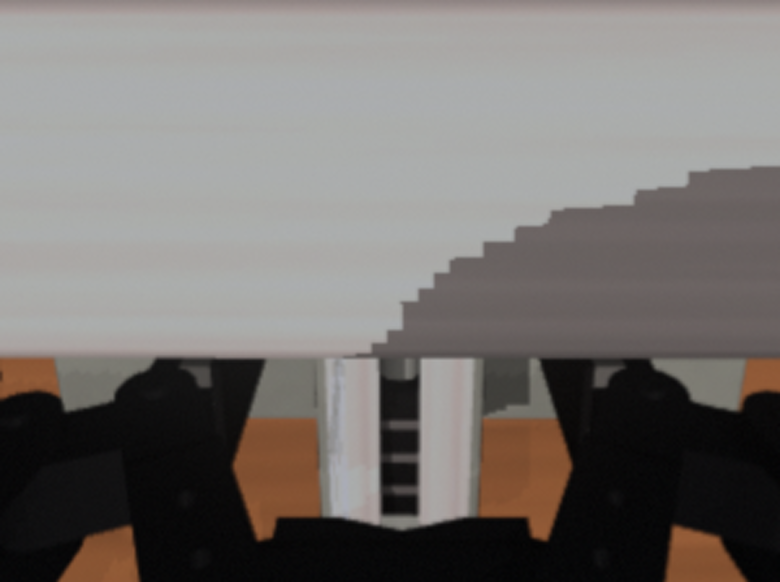

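The close view shows the open fingers straddling the slot evenly, their inner edges at x≈265 and 543 around the slot at 399. The bar hides the paddle. I'll go down slowly and grip.

Emit:
{"name": "step_arm", "arguments": {"deltas": "0.4 0 0 0.2 0;0.4 0 0 0.4 0;0.4 0 0 0.6 0;0.4 0 0 0.8 0;0.4 0 0 1 0;0.4 0 0 1 0;-0.2 0 0 1 0;-0.4 0 0 1 0;-0.4 0 0 1 0;-0.4 0 0 1 0", "force": 60}}

```text
clock: 4.47
tool_pos: [0.616, 0.1909, 0.0769]
eef_rot: [-3.14, 0.045, -0.001]
force: [-1.1, 1.5, 3.8]
opening: 0.0373
grip_force: 59.7
```

Emit:
{"name": "step_arm", "arguments": {"deltas": "-0.4 -0.3 0 0 0;-0.4 -0.8 0 0 0;-0.4 -1.3 0 0 0;-0.4 -1.8 0 0 0;-0.4 -2.3 0 0 0;-0.4 -2.8 0 0 0;-0.4 -3.3 0 0 0;-0.4 -3.8 0 0 0;-0.4 -4.2 0 0 0;-0.4 -4.2 0 0 0"}}

```text
clock: 5.3
tool_pos: [0.5778, 0.1919, 0.0769]
eef_rot: [-3.138, 0.046, -0.014]
force: [7.6, 3.2, -4.3]
opening: 0.037
grip_force: 60.8
```

Emit:
{"name": "step_arm", "arguments": {"deltas": "-0.4 -0.3 0 0 0;-0.4 -0.6 0 0 0;-0.4 -0.8 0 0 0;-0.4 -1 0 0 0;-0.4 -1.2 0 0 0;-0.4 -1.3 0 0 0;-0.4 -1.4 0 0 0;-0.4 -1.4 0 0 0;-0.4 -1.4 0 0 0;-0.4 -1.4 0 0 0"}}

```text
clock: 6.13
tool_pos: [0.5656, 0.1923, 0.077]
eef_rot: [-3.137, 0.047, -0.018]
force: [10.6, 4.2, -7.4]
opening: 0.0368
grip_force: 60.8
```

Run:
```python
from h import *
st(); d=snap("wrist","w4"); s=snap("scene","s4")
x=cv2.resize(s["img"][200:290,270:360],None,fx=5,fy=5,interpolation=cv2.INTER_CUBIC);y=cv2.resize(d["img"],(533,400)); 
c=np.zeros((450,450+345,3),np.uint8);c[:,:450]=x;c[:400,450:]=y[:,94:439];cv2.imwrite("pics/c4.png",c)
```

```text
t 6.13 p [0.5656 0.1923 0.077 ] yaw -1.71 z [ 0.0117  0.0041 -0.9999] F [10.6  4.2 -7.4] Mt [ 0.79 -2.12  0.05] op 0.0368 g 60.8
```

View pics/c4.png

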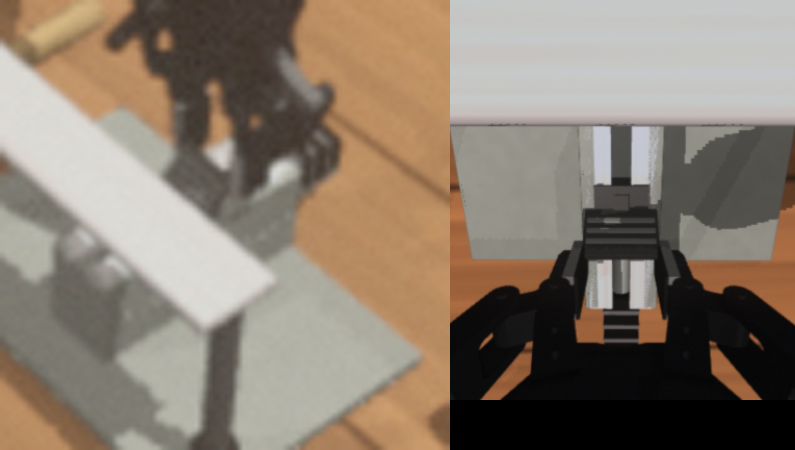

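The paddle is held between the pads at (580–665, 210–260) and has moved about 50 mm. The pin's black handle shows in front of the mouth at (620,320). I'll pull the last few millimetres to the stop.

Emit:
{"name": "step_arm", "arguments": {"deltas": "-0.4 -0.1 0 0 0;-0.4 -0.2 0 0 0;-0.4 -0.3 0 0 0;-0.4 -0.4 0 0 0;-0.4 -0.4 0 0 0;-0.4 -0.4 0 0 0;-0.4 -0.4 0 0 0;-0.4 -0.4 0 0 0;-0.4 -0.4 0 0 0;-0.4 -0.4 0 0 0"}}

```text
clock: 7.07
tool_pos: [0.5637, 0.1924, 0.077]
eef_rot: [-3.136, 0.047, -0.025]
force: [14.5, 4.2, -10.1]
opening: 0.0371
grip_force: 61.4
```

Emit:
{"name": "step_arm", "arguments": {"deltas": "-0.4 -0.1 0 0 0;-0.4 -0.2 0 0 0;-0.4 -0.3 0 0 0;-0.4 -0.3 0 0 0;-0.4 -0.3 0 0 0;-0.4 -0.3 0 0 0;-0.4 -0.3 0 0 0;-0.4 -0.3 0 0 0;-0.4 -0.3 0 0 0;-0.4 -0.3 0 0 0"}}

```text
clock: 7.9
tool_pos: [0.5636, 0.1924, 0.077]
eef_rot: [-3.134, 0.049, -0.033]
force: [20.5, 5.0, -14.8]
opening: 0.0368
grip_force: 61.9
```

Emit:
{"name": "step_arm", "arguments": {"deltas": "-0.4 0.5 0 0 0;-0.4 0.6 0 0 0;0.4 0.6 0 0 0;0.4 0.6 0 0 0;0.4 0.6 0 0 0;0.4 0.6 0 0 0;0.4 0.4 0 -2 0;0.4 0.2 0 -5 0;0.4 0 0 -8 0;0.4 0 0 -11 0"}}

```text
clock: 8.73
tool_pos: [0.5517, 0.1913, 0.1872]
eef_rot: [3.14, -0.045, -0.003]
force: [0.5, -0.6, 0.4]
opening: 0.0599
grip_force: 0.0
```

Run:
```python
from h import *
st(); go((.45,.193,.19),-1.5)
```

```text
t 8.73 p [0.5517 0.1913 0.1872] yaw -1.63 z [-0.0018 -0.001  -1.    ] F [ 0.5 -0.6  0.4] Mt [ 0.01 -0.06  0.02] op 0.0599 g 0.0
cm [-10.17   0.12  -0.26] roll -0.13
```

Emit:
{"name": "step_arm", "arguments": {"deltas": "0.4 -4 0 0 0;0.4 -8 0.1 0 0;0.4 -10 0.1 0 0;0.4 -10 0.1 0 0;0.4 -10 0.1 0 0;0.4 -10 0.1 0 0;0.4 -10 0.1 0 0;0.4 -10 0.1 0 0;0.4 -10 0.1 0 0;0.4 -10 0.1 0 0"}}

```text
clock: 9.57
tool_pos: [0.4535, 0.1934, 0.186]
eef_rot: [-3.141, 0.047, 0.001]
force: [0.2, -0.1, -0.1]
opening: 0.0597
grip_force: 0.0
```

Run:
```python
from h import *
st(); d=snap("wrist","w5"); big(d,"w5b",150,10,410,205,3)
H=(.6027,.191)
for X in [(-80,12,60),(-80,-12,60),(-125,12,60),(-125,-12,60)]: print(X,(proj(d,loc(H,-1.5,np.array(X)/1e3))-(150,10))*3)
```

```text
t 9.57 p [0.4535 0.1934 0.186 ] yaw -1.7 z [-5.e-04  3.e-04 -1.e+00] F [ 0.2 -0.1 -0.1] Mt [-0.05 -0.01 -0.05] op 0.0597 g 0.0
(-80, 12, 60) [269.0956342  308.35802172]
(-80, -12, 60) [345.48095492 308.08273919]
(-125, 12, 60) [271.79224064 449.43184244]
(-125, -12, 60) [344.28115033 449.18751208]
```

View pics/w5b.png

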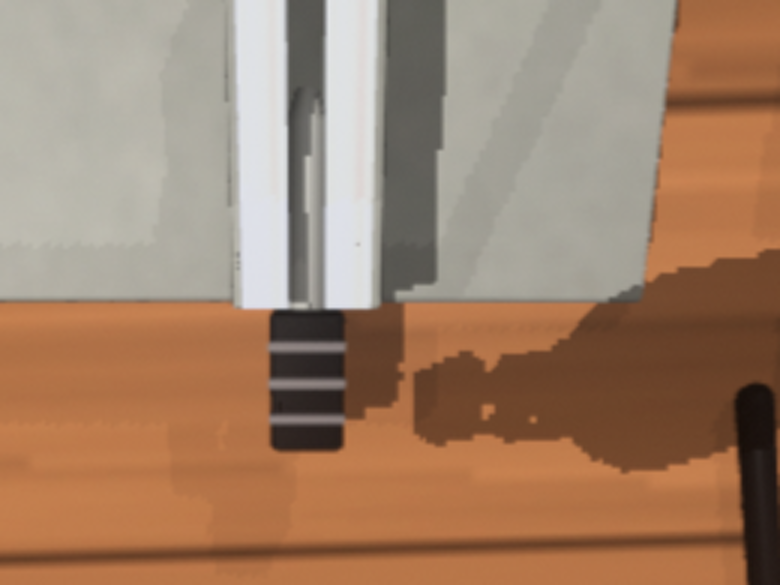

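The handle lies fully out on the sill, spanning (270–345, 310–450). That is exactly where the holder fit predicts it, and the shaft is still in the channel. Next I'll grip the handle.

Run:
```python
from h import *
H=(.6027,.191); p=loc(H,-1.5,(-.104,0,.030)); print(p); go(p,-1.5)
```

```text
[0.49873564 0.1937224  0.03      ]
cm [ 4.54 -0.16 15.6 ] roll -0.19
```

Emit:
{"name": "step_arm", "arguments": {"deltas": "0.4 4.5 -0.2 2 0;0.4 4.5 -0.2 5 0;0.4 4.5 -0.2 8 0;0.4 4.5 -0.2 10 0;0.4 4.5 -0.2 12 0;0.4 4.5 -0.2 13 0;0.4 4.5 -0.2 14 0;0.4 4.5 -0.2 15 0;0.4 4.5 -0.2 15.6 0;0.4 4.5 -0.2 15.6 0"}}

```text
clock: 10.45
tool_pos: [0.4976, 0.1939, 0.0295]
eef_rot: [3.141, -0.046, -0.002]
force: [-0.3, -0.2, 0.0]
opening: 0.0595
grip_force: 0.0
```

Run:
```python
from h import *
st()
H=(.6027,.191); p=loc(H,-1.5,(-.104,0,.030)); go(p,-1.5)
```

```text
t 10.45 p [0.4976 0.1939 0.0295] yaw -1.66 z [-1.3e-03 -6.0e-04 -1.0e+00] F [-0.3 -0.2  0. ] Mt [0.03 0.04 0.03] op 0.0595 g 0.0
cm [ 0.11  0.01 -0.05] roll -0.16
```

Emit:
{"name": "step_arm", "arguments": {"deltas": "-0.2 0 0 0 0;-0.6 0 0 0 0;-1 0 0 0 0;-1 0 0 0 0;-1 0 0 0 0;-1 0 0 0 0;-1 0 0 0 0;-1 0 0 0 0;-1 0 0 -0.1 0;-1 0 0 -0.2 0", "force": 60}}

```text
clock: 11.28
tool_pos: [0.4974, 0.1938, 0.0318]
eef_rot: [3.141, -0.046, -0.002]
force: [-0.2, 0.3, -1.8]
opening: 0.0232
grip_force: 59.1
```

Run:
```python
from h import *
st()
```

```text
t 11.28 p [0.4974 0.1938 0.0318] yaw -1.67 z [-1.4e-03 -6.0e-04 -1.0e+00] F [-0.2  0.3 -1.8] Mt [0.01 0.03 0.03] op 0.0232 g 59.1
```

Emit:
{"name": "step_arm", "arguments": {"deltas": "-1 -0.8 0 0 0;-1 -2 0 0 0;-1 -3.5 0 0 0;-1 -5 0 0 0;-1 -6.5 0 0 0;-1 -7.5 0 0 0;-1 -8.5 0 0 0;-1 -8.5 0 0 0;-1 -8.5 0 -3 0;-1 -8.5 0 -6 0"}}

```text
clock: 12.12
tool_pos: [0.4117, 0.1956, 0.0915]
eef_rot: [3.14, -0.046, -0.007]
force: [1.2, -0.4, -2.4]
opening: 0.0229
grip_force: 59.3
```

Run:
```python
from h import *
st()
C=(.6018,-.1866)
go(loc(C,9.37,(-.16,0,.15)),9.37); print(loc(C,9.37,(-.16,0,.15)))
```

```text
t 12.12 p [0.4117 0.1956 0.0915] yaw -1.66 z [-0.0045 -0.0016 -1.    ] F [ 1.2 -0.4 -2.4] Mt [-0.02 -0.1  -0.03] op 0.0229 g 59.3
cm [ 4.38 40.72 -5.8 ] roll -11.03
[ 0.44393479 -0.2126495   0.15      ]
```

Emit:
{"name": "step_arm", "arguments": {"deltas": "-1 0 3 -4 0;-1 1 7 -8 -1;-1 2 11 -12 -2;-1 3 15 -16 -4;-1 4 19 -16 -5;-1 5 23 -16 -6;-1 6 27 -16 -8;-1 7 31 -16 -10;-1 8 35 -16 -11;-1 8 38 -16 -11"}}

```text
clock: 12.95
tool_pos: [0.4796, -0.1571, 0.2522]
eef_rot: [3.13, 0.256, 0.004]
force: [1.2, -0.4, -1.2]
opening: 0.0229
grip_force: 59.5
```

Run:
```python
from h import *
st()
C=(.6018,-.1866)
go(loc(C,9.37,(-.11,0,.25)),9.37)
```

```text
t 12.95 p [ 0.4796 -0.1571  0.2522] yaw 9.37 z [ 2.3e-03 -8.0e-04 -1.0e+00] F [ 1.2 -0.4 -1.2] Mt [ 0.01 -0.14  0.03] op 0.0229 g 59.5
cm [0.58 4.9  0.23] roll -0.0
```

Emit:
{"name": "step_arm", "arguments": {"deltas": "-1 0.6 3 0.2 0;-1 0.6 4.5 0.2 0;-1 0.6 4.5 0.2 0;-1 0.6 4.5 0.2 0;-1 0.6 4.5 0.2 0;-1 0.6 4.5 0.2 0;-1 0.6 4.5 0.2 0;-1 0.6 4.5 0.2 0;-1 0.6 4.5 0.2 0;-1 0.6 4.5 0.2 0"}}

```text
clock: 13.78
tool_pos: [0.4917, -0.1977, 0.2499]
eef_rot: [3.131, 0.257, 0.0]
force: [-0.6, 0.0, -1.2]
opening: 0.0232
grip_force: 59.5
```

Run:
```python
from h import *
st()
d=snap("wrist","w6"); big(d,"w6b",130,0,396,200,3)
C=(.6018,-.1866)
for X in [(0,25,95),(0,-25,95),(38,25,95),(38,-25,95),(-35,45,10),(-35,-25,10),(0,0,70)]: print(X,(proj(d,loc(C,9.37,np.array(X)/1e3))-(130,0))*3)
```

```text
t 13.78 p [ 0.4917 -0.1977  0.2499] yaw 9.38 z [ 2.e-04 -2.e-04 -1.e+00] F [-0.6  0.  -1.2] Mt [-0.03  0.04  0.01] op 0.0232 g 59.5
(0, 25, 95) [318.36608597 206.29490664]
(0, -25, 95) [468.83739047 206.3351814 ]
(38, 25, 95) [315.97462753  76.55578818]
(38, -25, 95) [473.1163565   76.60777324]
(-35, 45, 10) [286.89078344 313.56550181]
(-35, -25, 10) [444.67721295 313.58729684]
(0, 0, 70) [391.92426847 214.07633584]
```

View pics/w6b.png

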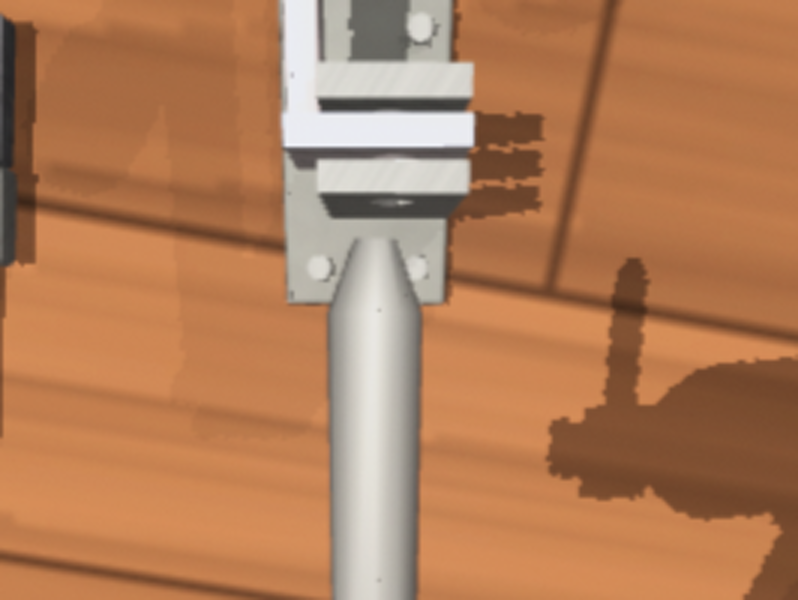

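The view shows the near ear's near top edge at (318–470, v=192), the far ear's far edge at v=62, and the hole's shadow at about (393,202). The pin's nose tip is at (377,238) and its shaft is centred at u≈375. The clevis is therefore about 4 mm farther out than fitted, and the pin lies straight in the fingers.

Run:
```python
from h import *
d=load("w6"); o=ctrl.get_obs()
f=lambda u,v,z:atz(d,130+u/3,v/3,z)
c=np.radians(9.37)
for z in(.095,.091):
    a,b=f(318,192,z),f(470,192,z);m=(a+b)/2; print(z,m.round(4),"w",np.linalg.norm(a-b).round(4),"yaw",np.degrees(np.arctan2(-(a-b)[0],(a-b)[1])).round(2))
    e=(f(317,62,z)+f(473,62,z))/2; print("far edge dist",np.linalg.norm(e-m).round(4))
M=R.from_rotvec(o["eef_rot"]).as_matrix()
for h in(.0185,.012):
    z=o["tool_pos"][2]+h
    for u,v in((377,238),(375,310),(373.5,590)): print(h,(M.T@(f(u,v,z)-o["tool_pos"])).round(4))
```

```text
0.095 [ 0.6061 -0.186   0.095 ] w 0.0503 yaw 9.38
far edge dist 0.0377
0.091 [ 0.6066 -0.186   0.091 ] w 0.0509 yaw 9.38
far edge dist 0.0382
0.0185 [ 0.0885  0.0005 -0.0185]
0.0185 [ 0.0789  0.0002 -0.0185]
0.0185 [ 0.0363  0.     -0.0185]
0.012 [ 0.089   0.0005 -0.012 ]
0.012 [ 0.0788  0.0002 -0.012 ]
0.012 [ 0.034  0.    -0.012]
```

```bash
cat >> h.py <<'E'
C=(.6061,-.1860);CY=9.38
def rel():
    o=ctrl.get_obs(); c=np.radians(CY); d=o["tool_pos"]-np.array([*C,0]); print("clevis-local TCP mm",(np.array([np.cos(c)*d[0]+np.sin(c)*d[1],-np.sin(c)*d[0]+np.cos(c)*d[1],d[2]])*1e3).round(1))
E
python3 - <<'E'
from h import *
rel(); go(loc(C,CY,(-.1005,.0003,.0515)),CY)
E
```

```text
clevis-local TCP mm [-114.8    7.   249.8]
cm [ 1.43  0.66 19.83] roll -0.02
```

Emit:
{"name": "step_arm", "arguments": {"deltas": "-1 1 0.66 1 0;-1 1 0.66 4 0;-1 1 0.66 7 0;-1 1 0.66 10 0;-1 1 0.66 13 0;-1 1 0.66 15.5 0;-1 1 0.66 17.5 0;-1 1.2 0.66 19 0;-1 1.4 0.66 19.8 0;-1 1.4 0.66 19.8 0"}}

```text
clock: 14.67
tool_pos: [0.5055, -0.2017, 0.0498]
eef_rot: [-3.129, -0.256, 0.005]
force: [-0.3, 0.2, -2.1]
opening: 0.0235
grip_force: 59.6
```

Emit:
{"name": "step_arm", "arguments": {"deltas": "-1 0 0 0 0;-1 0 0 0 0;-1 0 0 0 0;-1 0 0 0 0;-1 0 0 0 0;-1 0 0 0 0;-1 0 0 0 0;-1 0 0 0 0;-1 0 0 0 0;-1 0 0 0 0"}}

```text
clock: 15.5
tool_pos: [0.5065, -0.2023, 0.0516]
eef_rot: [-3.131, -0.256, 0.0]
force: [-0.7, -0.4, -1.2]
opening: 0.0233
grip_force: 59.6
```

Run:
```python
from h import *
st();rel(); go(loc(C,CY,(-.1005,.0003,.0515)),CY)
d=snap("wrist","w7"); big(d,"w7b",130,0,396,200,3)
for X in [(0,25,95),(0,-25,95),(0,0,70),(-12,0,70)]: print(X,(proj(d,loc(C,CY,np.array(X)/1e3))-(130,0))*3)
s=snap("scene","s7")
big(s,"s7b",195,155,240,190,8)
a=cv2.imread("pics/w7b.png"); b=cv2.imread("pics/s7b.png"); a=cv2.resize(a[:450],None,fx=1,fy=1); 
c=np.zeros((600,798,3),np.uint8); c[:320,:]=a[:320]; b=b[:280]; c[320:320+b.shape[0],:b.shape[1]]=b; cv2.imwrite("pics/c7.png",c)
```

```text
t 15.5 p [ 0.5065 -0.2023  0.0516] yaw 9.33 z [-1.e-04  0.e+00 -1.e+00] F [-0.7 -0.4 -1.2] Mt [ 0.04  0.08 -0.01] op 0.0233 g 59.6
clevis-local TCP mm [-1.009e+02  1.000e-01  5.160e+01]
cm [ 0.04 -0.02  0.01] roll -0.05
(0, 25, 95) [137.91745986  94.69697723]
(0, -25, 95) [607.16807458  94.28647627]
(0, 0, 70) [372.59261677 138.89524572]
(-12, 0, 70) [372.65991431 234.25203314]
```

View pics/c7.png

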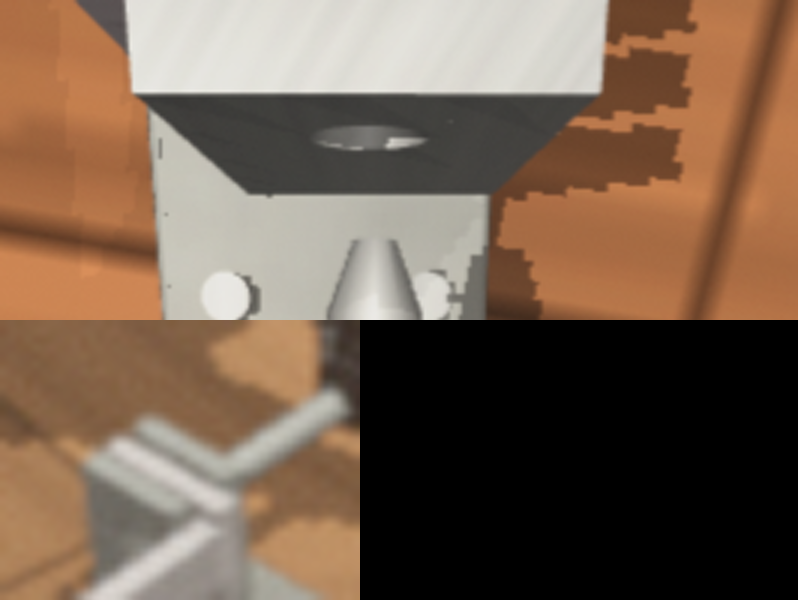

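The view shows the near ear's hole at (371,137), spanning 312–430, and the pin's nose at (373.5,238). The pin is about 0.3 mm too far right, and the hole's row matches its predicted height. I'll correct and start the insertion.

Emit:
{"name": "step_arm", "arguments": {"deltas": "-1 0.2 -0.03 0 0;-1 0.5 -0.03 0 0;-1 0.8 -0.03 0 0;-1 1.1 -0.03 0 0;-1 1.4 -0.03 0 0;-1 1.7 -0.03 0 0;-1 2 -0.03 0 0;-1 2.2 -0.03 0 0;-1 2.2 -0.03 0 0;-1 2.2 -0.03 0 0"}}

```text
clock: 16.43
tool_pos: [0.5285, -0.1983, 0.0518]
eef_rot: [-3.131, -0.256, -0.001]
force: [-0.6, 0.7, -0.5]
opening: 0.0231
grip_force: 59.7
```

Run:
```python
from h import *
st();rel()
```

```text
t 16.43 p [ 0.5285 -0.1983  0.0518] yaw 9.35 z [ 5.e-04  1.e-04 -1.e+00] F [-0.6  0.7 -0.5] Mt [ 0.11 -0.08  0.01] op 0.0231 g 59.7
clevis-local TCP mm [-78.5   0.5  51.8]
```

Nose is in the near ear without contact; on through the tongue.

Emit:
{"name": "step_arm", "arguments": {"deltas": "-1 0.2 0 0 0;-1 0.4 0 0 0;-1 0.6 0 0 0;-1 0.8 0 0 0;-1 1 0 0 0;-1 1.2 0 0 0;-1 1.4 0 0 0;-1 1.6 0 0 0;-1 1.6 0 0 0;-1 1.6 0 0 0"}}

```text
clock: 17.27
tool_pos: [0.5446, -0.1958, 0.0518]
eef_rot: [3.131, 0.256, 0.002]
force: [-2.9, 0.7, 2.7]
opening: 0.0237
grip_force: 60.2
```

Run:
```python
from h import *
st();rel()
```

```text
t 17.27 p [ 0.5446 -0.1958  0.0518] yaw 9.34 z [ 0.0011  0.     -1.    ] F [-2.9  0.7  2.7] Mt [0.26 0.26 0.08] op 0.0237 g 60.2
clevis-local TCP mm [-62.3   0.4  51.8]
```

Emit:
{"name": "step_arm", "arguments": {"deltas": "-1 0.2 0 -0.04 0;-1 0.4 0 -0.04 0;-1 0.6 0 -0.04 0;-1 0.8 0 -0.04 0;-1 1 0 -0.04 0;-1 1.2 0 -0.04 0;-1 1.4 0 -0.04 0;-1 1.6 0 -0.04 0;-1 1.6 0 -0.04 0;-1 1.6 0 -0.04 0"}}

```text
clock: 18.1
tool_pos: [0.5606, -0.1931, 0.0521]
eef_rot: [3.131, 0.256, 0.002]
force: [-0.6, 0.8, 0.9]
opening: 0.0227
grip_force: 60.1
```

Run:
```python
from h import *
st();rel()
```

```text
t 18.1 p [ 0.5606 -0.1931  0.0521] yaw 9.35 z [ 1.5e-03  1.0e-04 -1.0e+00] F [-0.6  0.8  0.9] Mt [0.21 0.12 0.02] op 0.0227 g 60.1
clevis-local TCP mm [-46.    0.4  52.1]
```

Emit:
{"name": "step_arm", "arguments": {"deltas": "-1 0.3 0 -0.02 0;-1 0.6 0 -0.02 0;-1 0.9 0 -0.02 0;-1 1.2 0 -0.02 0;-1 1.5 0 -0.02 0;-1 1.7 0 -0.02 0;-1 1.9 0 -0.02 0;-1 2 0 -0.02 0;-1 2 0 -0.02 0;-1 2 0 -0.02 0"}}

```text
clock: 18.93
tool_pos: [0.58, -0.19, 0.0522]
eef_rot: [3.131, 0.256, 0.002]
force: [0.2, 0.9, -0.3]
opening: 0.0233
grip_force: 59.9
```

Emit:
{"name": "step_arm", "arguments": {"deltas": "-1 0.1 0 0 0;-1 0.2 0 0 0;-1 0.3 0 0 0;-1 0.4 0 0 0;-1 0.4 0 0 0;-1 0.4 0 0 0;-1 0.4 0 0 0;-1 0.4 0 0 0;-1 0.4 0 0 0;-1 0.4 0 0 0"}}

```text
clock: 19.77
tool_pos: [0.5831, -0.1895, 0.0522]
eef_rot: [3.131, 0.255, -0.001]
force: [-3.7, 0.7, 1.5]
opening: 0.0229
grip_force: 60.1
```

Run:
```python
from h import *
st();rel()
```

```text
t 19.77 p [ 0.5831 -0.1895  0.0522] yaw 9.33 z [-6.e-04 -1.e-04 -1.e+00] F [-3.7  0.7  1.5] Mt [0.08 0.67 0.05] op 0.0229 g 60.1
clevis-local TCP mm [-23.2   0.3  52.2]
```

Emit:
{"name": "step_arm", "arguments": {"deltas": "-1 0.1 0 0 0;-1 0.2 0 0 0;-1 0.3 0 0 0;-1 0.3 0 0 0;-1 0.3 0 0 0;-1 0.3 0 0 0;-1 0.3 0 0 0;-1 0.3 0 0 0;-1 0.3 0 0 0;-1 0.3 0 0 0"}}

```text
clock: 20.6
tool_pos: [0.583, -0.1895, 0.0522]
eef_rot: [-3.131, -0.254, 0.011]
force: [-10.2, 0.3, 8.1]
opening: 0.0232
grip_force: 60.9
```

Run:
```python
from h import *
st();rel()
```

```text
t 20.6 p [ 0.583  -0.1895  0.0522] yaw 9.29 z [-7.e-03 -3.e-04 -1.e+00] F [-10.2   0.3   8.1] Mt [0.12 1.74 0.07] op 0.0232 g 60.9
clevis-local TCP mm [-23.3   0.3  52.2]
```

Seated against the near ear (hard stop, 10 N). I'll relax, release and rise.

Emit:
{"name": "step_arm", "arguments": {"deltas": "-1 -0.2 0 0 0;-1 -0.35 0 0 0;-1 -0.35 0 0 0;-0.2 -0.35 0 0 0;0.3 -0.35 0 0 0;0.3 -0.35 0 0 0;0.3 -0.35 0 0 0;0.3 -0.35 0 0 0;0.3 -0.35 0 0 0;0.3 -0.35 0 0 0"}}

```text
clock: 21.43
tool_pos: [0.5831, -0.1895, 0.0523]
eef_rot: [3.131, 0.256, 0.0]
force: [-0.7, 1.1, -0.1]
opening: 0.0553
grip_force: 0.0
```

Emit:
{"name": "step_arm", "arguments": {"deltas": "0.3 0 0 -1 0;0.3 0 0 -3 0;0.3 -1 0 -6 0;0.3 -3 0 -9 0;0.3 -6 0 -12 0;0.3 -9 0 -15 0;0.3 -9 0 -18 0;0.3 -9 0 -20 0;0.3 -9 0 -20 0;0.3 -9 0 -20 0"}}

```text
clock: 22.27
tool_pos: [0.495, -0.2043, 0.2546]
eef_rot: [3.129, 0.255, 0.006]
force: [-0.5, -0.1, -0.5]
opening: 0.0555
grip_force: 0.0
```

Run:
```python
from h import *
st();rel()
d=snap("wrist","w8"); print("pred shoulder/handle end corners, ears:")
for X in [(0,12,82),(0,-12,82),(-45,12,82),(-45,-12,82),(0,25,95),(0,-25,95)]: print(X,proj(d,loc(C,CY,np.array(X)/1e3)).round(1))
g=cv2.cvtColor(d["img"],cv2.COLOR_BGR2GRAY)
u=int(round(proj(d,loc(C,CY,np.array((-22,0,82))/1e3))[0])); v0=int(proj(d,loc(C,CY,np.array((-60,0,82))/1e3))[1]); v1=int(proj(d,loc(C,CY,np.array((42,0,95))/1e3))[1])
print("col",u,v1); print(g[max(v1,0):v0,u].tolist())
r=int(proj(d,loc(C,CY,np.array((-22,0,82))/1e3))[1]); print("row",r,u-25,g[r,u-25:u+25].tolist())
```

```text
t 22.27 p [ 0.495  -0.2043  0.2546] yaw 9.33 z [ 0.0043 -0.0019 -1.    ] F [-0.5 -0.1 -0.5] Mt [-0.06  0.04  0.02] op 0.0555 g 0.0
clevis-local TCP mm [-1.126e+02  1.000e-01  2.546e+02]
pred shoulder/handle end corners, ears:
(0, 12, 82) [242.4  69.2]
(0, -12, 82) [265.1  69.2]
(-45, 12, 82) [243.  113.3]
(-45, -12, 82) [264.7 113.3]
(0, 25, 95) [229.1  67.7]
(0, -25, 95) [278.5  67.7]
col 254 20
[213, 212, 211, 211, 210, 210, 208, 207, 205, 205, 206, 208, 209, 209, 210, 212, 203, 96, 61, 58, 88, 189, 227, 230, 230, 230, 230, 230, 230, 230, 230, 230, 222, 109, 78, 110, 180, 193, 207, 207, 206, 206, 208, 209, 209, 211, 212, 199, 89, 88, 165, 128, 48, 38, 40, 40, 40, 39, 41, 40, 58, 110, 133, 125, 67, 42, 40, 39, 40, 40, 41, 52, 96, 138, 133, 86, 44, 39, 39, 39, 38, 40, 53, 96, 135, 131, 84, 43, 38, 38, 39, 39, 38, 38, 68, 137, 143, 143, 143, 143, 142, 141, 141, 141, 142, 142, 144]
row 91 229 [208, 211, 211, 207, 195, 153, 126, 164, 172, 171, 171, 170, 158, 116, 59, 57, 57, 57, 57, 55, 55, 54, 53, 54, 53, 52, 52, 51, 51, 50, 51, 50, 48, 48, 48, 75, 110, 107, 102, 101, 101, 99, 89, 71, 67, 68, 69, 71, 71, 71]
```

Run:
```python
from h import *
d=snap("wrist","w9"); g=cv2.cvtColor(d["img"],cv2.COLOR_BGR2GRAY); st()
print(g[64:76,236:272]); w=load("w5"); g=cv2.cvtColor(w["img"],cv2.COLOR_BGR2GRAY)
print("ejected handle, shoulder region"); print(g[108:118,238:268])
d=snap("scene","s9")
a=load("s7")["img"].astype(int); 
for n,X in(("nose",(65,0,70)),("farear",(38,0,70))): print(n,proj(d,loc(C,CY,np.array(X)/1e3)).round(1))
```

```text
t 22.37 p [ 0.4937 -0.2038  0.2517] yaw 9.35 z [-1.3e-03  5.0e-04 -1.0e+00] F [ 0.2 -0.1  0.1] Mt [-0.03 -0.01 -0.02] op 0.0556 g 0.0
[[211 213 212 213 213 211 209 210 211 209 208 207 209 211 209 207 208 210
  211 212 212 211 209 209 209 207 207 207 206 205 205 207 209 210 209 205]
 [205 204 204 205 204 202 202 203 203 201 199 200 202 202 200 199 201 201
  203 204 204 203 201 201 200 198 199 199 196 197 198 200 201 201 199 197]
 [140 141 140 140 139 138 139 140 138 136 137 138 139 138 137 138 138 139
  139 140 139 138 138 138 137 136 137 137 136 137 138 138 138 138 136 136]
 [ 70  70  71  70  71  72  72  72  72  73  72  73  74  75  74  76  83  84
   84  83  81  78  75  74  73  73  73  73  73  73  72  71  71  71  70  71]
 [ 60  61  62  61  62  62  61  60  60  62  62  66  74  80  78 100 131 135
  133 125 117 104  84  70  65  64  62  63  63  62  63  62  62  62  62  62]
 [ 59  61  62  62  62  63  62  60  58  58  59  68  93 113  88 119 166 172
  171 158 145 131 110  87  69  61  58  59  59  63  62  64  63  63  63  63]
 [ 61  61  62  61  62  63  62  55  40  33  33  35  41  46  39  46  61  6
[... 1445 characters left out ...]
9 202 202 203 205 205 206 205 204]
 [153 151 134  96  79  73  74  72  67  71  83  88  90  90  83  76  78  76
   69  59  65  74  74  73  76  86 100 104 104 104]
 [140 129  90  45  35  33  34  35  35  36  38  40  40  40  39  38  37  37
   36  34  33  32  32  31  32  39  58  75  78  79]
 [135 118  60  41  41  41  41  41  40  39  39  38  38  39  38  38  37  37
   37  35  36  36  35  35  35  35  47  71  76  77]
 [132 112  51  44  47  45  46  46  47  45  45  44  45  45  43  43  41  40
   41  40  40  40  40  39  37  34  42  63  72  74]
 [130 110  49  43  47  47  47  46  46  47  46  44  44  45  44  42  42  41
   41  39  39  40  40  39  36  34  42  62  71  73]]
nose [203.7 185.9]
farear [210.1 181.7]
```

Part of the shaft may still show at the shoulder, which would be a small gap. I'll shut the fingers and press the handle's end home to be sure.

Run:
```python
from h import *
st();rel(); go(loc(C,CY,(-.075,0,.058)),CY)
```

```text
t 22.42 p [ 0.4935 -0.2037  0.251 ] yaw 9.35 z [-0.0025  0.001  -1.    ] F [-0.1 -0.7  0.9] Mt [0.03 0.01 0.03] op 0.0558 g 0.0
clevis-local TCP mm [-114.     0.9  251. ]
cm [ 3.95  0.11 19.29] roll -0.03
```

Emit:
{"name": "step_arm", "arguments": {"deltas": "-1 0 0.1 4 0;-1 0 0.1 8 0;-1 0 0.1 11 0;-1 0 0.1 14 0;-1 0 0.1 16 0;-1 0 0.1 18 0;-1 1 0.1 19 0;-1 2 0.1 19.2 0;-1 3 0.1 19.2 0;-1 3.9 0.1 19.2 0", "force": 30}}

```text
clock: 23.25
tool_pos: [0.5343, -0.1982, 0.0603]
eef_rot: [-3.131, -0.257, -0.001]
force: [-0.3, -0.2, 0.9]
opening: 0.0003
grip_force: 0.0
```

Emit:
{"name": "step_arm", "arguments": {"deltas": "-1 0.3 0 0 0;-1 0.6 0 0 0;-1 0.9 0 0 0;-1 1.2 0 0 0;-1 1.4 0 0 0;-1 1.6 0 0 0;-1 1.6 0 0 0;-1 1.6 0 0 0;-1 1.6 0 0 0;-1 1.6 0 0 0"}}

```text
clock: 24.08
tool_pos: [0.5483, -0.1963, 0.0602]
eef_rot: [3.131, 0.255, -0.001]
force: [-0.2, 0.0, -0.6]
opening: 0.0001
grip_force: 0.0
```

Run:
```python
from h import *
st();rel()
```

```text
t 24.08 p [ 0.5483 -0.1963  0.0602] yaw 9.32 z [-4.e-04 -0.e+00 -1.e+00] F [-0.2  0.  -0.6] Mt [-0.04  0.04 -0.  ] op 0.0001 g 0.0
clevis-local TCP mm [-58.7  -0.7  60.2]
```

Emit:
{"name": "step_arm", "arguments": {"deltas": "-1 0.1 -0.07 0.1 0;-1 0.2 -0.07 0.1 0;-1 0.3 -0.07 0.1 0;-1 0.4 -0.07 0.1 0;-1 0.5 -0.07 0.1 0;-1 0.6 -0.07 0.1 0;-1 0.6 -0.07 0.1 0;-1 0.6 -0.07 0.1 0;-1 0.6 -0.07 0.1 0;-1 0.6 -0.07 0.1 0"}}

```text
clock: 24.92
tool_pos: [0.5494, -0.196, 0.0587]
eef_rot: [3.131, 0.253, -0.016]
force: [-9.4, -1.0, 6.6]
opening: 0.0001
grip_force: 4.9
```

Run:
```python
from h import *
st();rel()
```

```text
t 24.92 p [ 0.5494 -0.196   0.0587] yaw 9.23 z [-1.020e-02 -9.000e-04 -9.999e-01] F [-9.4 -1.   6.6] Mt [-0.23  1.96 -0.01] op 0.0001 g 4.9
clevis-local TCP mm [-57.6  -0.6  58.7]
```

Emit:
{"name": "step_arm", "arguments": {"deltas": "-1 0.1 0 0 0;-1 0.2 0 0 0;-1 0.3 0 0 0;-1 0.4 0 0 0;-1 0.5 0 0 0;-1 0.6 0 0 0;-1 0.6 0 0 0;-1 0.6 0 0 0;-1 0.6 0 0 0;-1 0.6 0 0 0"}}

```text
clock: 25.75
tool_pos: [0.5494, -0.1963, 0.0582]
eef_rot: [-3.131, -0.25, 0.035]
force: [-19.4, -0.7, 14.3]
opening: -0.0002
grip_force: 10.0
```

Run:
```python
from h import *
st();rel()
```

```text
t 25.75 p [ 0.5494 -0.1963  0.0582] yaw 9.13 z [-0.0223 -0.0016 -0.9997] F [-19.4  -0.7  14.3] Mt [-0.27  4.01 -0.02] op -0.0002 g 10.0
clevis-local TCP mm [-57.6  -0.9  58.2]
```

Hard stop at 20 N with no movement, so the handle is seated. I'll back off and rise.

Emit:
{"name": "step_arm", "arguments": {"deltas": "-1 -0.6 0 0 0;-1 -1.2 0 0 0;-1 -2.5 0 0 0;-1 -4 0 0 0;-1 -5 0 0 0;-1 -5 0 -3 0;-1 -5 0 -7 0;-1 -5 0 -11 0;-1 -5 0 -15 0;-1 -5 0 -18 0"}}

```text
clock: 26.58
tool_pos: [0.5127, -0.2015, 0.2434]
eef_rot: [3.129, 0.257, 0.009]
force: [0.5, 0.1, -0.2]
opening: 0.0002
grip_force: 0.0
```

Emit:
{"name": "step_arm", "arguments": {"deltas": "-1 0 0 0 0;-1 0 0 0 0;-1 0 0 0 0;-1 0 0 0 0;-1 0 0 0 0;-1 0 0 0 0;-1 0 0 0 0;-1 0 0 0 0;-1 0 0 0 0;-1 0 0 0 0"}}

```text
clock: 27.42
tool_pos: [0.511, -0.2016, 0.2392]
eef_rot: [-3.131, -0.256, 0.0]
force: [-1.0, 0.7, -0.3]
opening: 0.0003
grip_force: 0.0
```

Run:
```python
from h import *
st();rel()
d=snap("wrist","w10")
for X in [(0,0,82),(-45,0,82),(0,0,95),(0,0,77)]: print(X,proj(d,loc(C,CY,np.array(X)/1e3)).round(1))
g=cv2.cvtColor(d["img"],cv2.COLOR_BGR2GRAY); u=int(proj(d,loc(C,CY,np.array((-20,0,82))/1e3))[0]); v=int(proj(d,loc(C,CY,np.array((0,0,90))/1e3))[1])
print(u,v); print(g[v-6:v+8,u-18:u+18]); print(g[v+35:v+60,u].tolist())
s=snap("scene","s10"); df=np.abs(s["img"].astype(int)-load("s0")["img"]).max(2)>50
n,l,st_,c=cv2.connectedComponentsWithStats(df.astype(np.uint8)); print([(st_[i][:5].tolist()) for i in range(1,n) if st_[i][4]>15])
```

```text
t 27.42 p [ 0.511  -0.2016  0.2392] yaw 9.34 z [-1.e-04  0.e+00 -1.e+00] F [-1.   0.7 -0.3] Mt [ 0.01 -0.01  0.01] op 0.0003 g 0.0
clevis-local TCP mm [-9.640e+01  1.000e-01  2.392e+02]
(0, 0, 82) [254.3  83.9]
(-45, 0, 82) [254.3 128.9]
(0, 0, 95) [254.3  83.1]
(0, 0, 77) [254.3  84.2]
254 83
[[212 213 215 215 215 215 214 213 213 213 214 212 210 210 212 213 212 210
  209 211 212 214 214 214 213 210 211 209 208 209 208 207 207 207 208 211]
 [212 215 215 215 216 215 214 212 213 213 214 211 210 211 213 213 211 210
  211 212 213 214 214 213 212 211 211 209 208 209 207 206 207 209 211 211]
 [214 216 215 216 215 215 213 213 213 214 212 210 210 212 214 211 209 210
  212 214 214 215 213 212 212 211 209 210 210 208 206 207 208 210 211 211]
 [216 216 215 216 216 214 213 214 214 214 211 210 212 214 212 209 210 212
  213 214 214 214 212 212 212 210 209 209 208 207 206 208 209 211 211 210]
 [215 214 215 215 215 213 213 214 214 211 210 211 212 212 211 209 210 212
  213 215 214 212 212 211 210 209 208 209 207 206 207 209 211 211 211 208]
 [205 206 206 206 203 203 203 204 203 200 200 203 203 202 20
[... 1315 characters left out ...]
9, 40, 39, 40, 58, 113, 143, 145, 144, 143, 143, 144, 145, 145, 146, 147, 148, 148]
[[365, 0, 7, 12, 53], [248, 3, 14, 10, 61], [257, 9, 11, 2, 20], [401, 12, 4, 6, 17], [367, 16, 9, 17, 94], [385, 17, 13, 5, 38], [393, 19, 12, 11, 57], [225, 23, 22, 27, 325], [250, 38, 6, 10, 43], [249, 51, 14, 10, 74], [227, 57, 15, 3, 30], [223, 65, 30, 54, 770], [252, 73, 17, 7, 50], [390, 75, 9, 3, 18], [387, 83, 11, 23, 90], [401, 85, 6, 11, 21], [405, 84, 10, 22, 100], [380, 96, 4, 6, 16], [258, 101, 90, 28, 633], [271, 116, 28, 17, 140], [221, 123, 29, 14, 143], [224, 123, 44, 21, 302], [189, 126, 12, 3, 24], [264, 126, 9, 6, 19], [175, 137, 58, 42, 758], [170, 149, 15, 13, 55], [205, 180, 7, 5, 19]]
```

Run:
```python
from h import *
d=load("w7"); g=cv2.cvtColor(d["img"],cv2.COLOR_BGR2GRAY)
print(g[190:330:2,254].tolist())
o=d["W"]
# tool frame from W: TCP pose at w7
M=np.array([.5065,-.2023,.0516]); c=np.radians(9.33); ex=np.array([np.cos(c),np.sin(c),0])
for x in(.030,.0265,.025,.0235,.022,.020): print(x,proj(d,M+ex*x+[0,0,.0305]).round(1),proj(d,M+ex*x+[0,0,.0255]).round(1))
```

```text
[221, 219, 219, 219, 219, 216, 217, 216, 216, 216, 215, 214, 213, 213, 213, 212, 211, 200, 49, 22, 27, 31, 34, 33, 25, 24, 23, 23, 23, 39, 78, 77, 68, 21, 21, 21, 20, 18, 19, 22, 63, 78, 74, 24, 19, 18, 18, 19, 18, 19, 55, 71, 63, 21, 18, 22, 27, 27, 27, 84, 141, 142, 143, 145, 146, 144, 144, 144, 146, 146]
0.03 [254.  218.9] [254.  214.4]
0.0265 [254. 226.] [254.  221.4]
0.025 [254.  229.1] [254.  224.3]
0.0235 [254.  232.1] [254.  227.2]
0.022 [254.  235.1] [254.  230.1]
0.02 [254. 239.] [254. 234.]
```

```bash
python3 -c "
from plant import ctrl
print(ctrl.finish_job())"
```

```text
the job is handed in; nothing more can be done
None
```

The lock pin is ejected and seated through both ears and the swing arm, handle against the near ear (20 N push, no movement; about 1–2 mm of shaft still visible from above, probably droop), and released; the paddle was gripped by its side edges rather than pushed from behind, because the moves allow no tilt, and it sprang back; no bystander looked moved, and the job is handed in with no verdict returned.

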